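Drop the incomplete lens barrel through the reject box's slide gate

TASK

One lens barrel in the pocket tray lacks its front ring, so it is the short plain one: pluck it out and stand it in the loading well of the reject box, on the closed gate, and let go. Then tug the gate's handle before you touch the release plunger; if the gate is caught, push the plunger all the way down. Pull the gate fully open so that the barrel falls into the box, and finish while still holding the gate open against its spring; leave the good barrels and the other things on the bench alone.

Things in the scene. Friction and masses are not known exactly. Their poses are not given: they have to be found in the camera images.
- reject: The short lens barrel, loose: plain black upright cylinder 18 mm across, 32 mm tall, about 20 g, without the wider ring that the other barrels have. It stands in a tray pocket, its underside 6 mm above the bench, so that 20 mm stick out over the tray. Origin: centre of its underside; z is its axis, up at the start.
- good1: Good lens barrel, loose: black upright cylinder 18 mm across and 32 mm tall with a wider front ring (23 mm across, 9 mm tall) on top, 41 mm in all; stands in a tray pocket. Origin: centre of its underside. Leave it alone.
- good2: Good lens barrel, loose: black upright cylinder 18 mm across and 32 mm tall with a wider front ring (23 mm across, 9 mm tall) on top, 41 mm in all; stands in a tray pocket. Origin: centre of its underside. Leave it alone.
- good3: Good lens barrel, loose: black upright cylinder 18 mm across and 32 mm tall with a wider front ring (23 mm across, 9 mm tall) on top, 41 mm in all; stands in a tray pocket. Origin: centre of its underside. Leave it alone.
- tray: Clear pocket tray, fixed to the bench: 190 x 130 x 18 mm, 3 x 2 round pockets 20 mm across and 12 mm deep, 60 mm apart both ways (at x = -60, 0, 60 and y = -30, 30 mm in its frame). Origin: centre of its underside, z up.
- rbox: Reject box, fixed: clear walls, 200 (x) x 180 (y) mm, deck top 90 mm up, inner floor 6 mm up. Origin: centre of its underside; front (-x) roughly towards the robot. On the deck: slide gate (steel plate 40 mm wide, top 94.5 mm up, along x); black loading well at (45, 0) mm over the gate, which alone closes the hole into the box; grey catch housing 44 x 48 mm, top 112 mm up, at (0, -59) mm.
- well (a point): Middle of the loading well's floor, which is the top of the closed gate, 94.5 mm above the bench. The well is 26 mm square inside, sides along the box's x and y, walls 5 mm thick, its rim 12 mm above this point.
- gate (a joint): How far the slide gate is pulled, m: 0 shut, 0.050 fully open at its stop; slides along the box's -x. A spring pulls it shut (2.4 N shut, 5.4 N open). If a catch hidden in the grey housing holds it, it stops hard after about 5 mm; otherwise it comes freely. This cannot be seen. The well is clear of the gate from 0.041 on.
- gate_handle (a point): Centre of the top of the gate's handle: a black square post, 16 x 16 mm, 36 mm tall, standing upright on the front end of the gate plate, 130.5 mm above the bench, sides along the box's x and y; at box (-60, 0) mm when shut. Moves with the gate.
- release (a joint): How far the release plunger is pushed down, in m: 0 up, 0.014 fully down at its stop. It moves at about 2 to 4 N (press no harder than about 15 N) and stays where it is left. Pushed fully down it frees the catch, which then stays free.
- release_top (a point): Centre of the top of the release plunger: an upright steel button 20 mm across on the grey housing, 130 mm above the bench when up (18 mm above the housing), at box (0, -55) mm. Moves with it.
- loupe: Black loupe standing on the bench, 42 mm across, 38 mm tall, loose. Origin: centre of its underside. Leave it alone.
- driver: Grey-handled screwdriver lying on the bench, 150 mm long, loose. Origin: underside near its middle. Leave it alone.
- jar: White jar standing on the bench, 48 mm across, 60 mm tall, loose. Origin: centre of its underside. Leave it alone.

How it is judged:
By the outcome, as a careful person would: the job done as asked, in the order asked, and still so for the second after the job is handed in, while the arm keeps its last pose, push and grip.
It also fails if it takes over 64 s, if anything falls off the work surface, if the arm or the gripper's body presses on something with over 40 N, if the wrist force passes 120 N, or if a joint passes its speed limit or range.

ROBOT

A 6-joint arm with a two-finger parallel gripper is mounted at the origin on the work surface. World frame = base frame: x ahead of the robot, y to its left, z up, the work surface at z = 0. Lengths are in m, angles in rad, forces in N, time in s.
With the tool pointing down it reaches from about 0.35 to 0.85 m from the base axis. Payload 8.1 kg.
Tool frame: the origin (TCP) lies between the finger pads; the fingertips stand 11 mm ahead of it and the grasp point (between the pads) lies 8 mm behind it; z points along the fingers, y is the line along which they close (so a half turn about z gives the same grasp; the last joint's range is limited). The gripper opens to 93 mm and grips with 3 to 60 N. Pads are 15 mm wide; open, the fingers measure 128 mm over their backs; the gripper's body (75 mm by 188 mm) begins 65 mm behind the grasp point.
Start: joints at [1.167, 0.13, 1.488, -0, 1.523, -0.085], TCP at [0.188, 0.57, 0.205] pointing down, gripper open.
Joint ranges: [-2.96, 2.96], [-0.89, 2.26], [0.02, 2.5], [-1.34, 4.48], [0, 2.73], [-2.66, 2.66]. Speed limits (rad/s): [2.39, 2.39, 2.79, 3.14, 3.14, 3.14].

INTERFACE

Orientations are given as a unit quaternion [w, x, y, z].
In Python, from plant import sense, camera, job_done, search_frame, landmark_of gives the robot as it stands.
- The arm moves only by the tool arm_command, never from a script. Its argument "rows" is a list that holds one entry, the list of rows, each a list of 7 numbers: the closure, from 0 (fully open) to 1 (shut), then the shift along the tool's x, y, z as a fraction of full scale, then the turn, a rotation vector about the tool's x, y, z as a fraction of full scale. In form: [[[jaw, x, y, z, ax, ay, az], ...]]. A call has 1 to 5 rows; each row shifts and turns the commanded pose from where the row before left it, along the tool's axes as they then stand; what a row does not reach is not made up. Full scale, the value 1, is 500 mm for a shift and 120 degrees for a turn. A row lasts 1/8 s, in which the tool goes at most 62.5 mm and 10.7 degrees, less where a joint would pass 70% of its speed; a pose out of reach is approached as far as the arm can. A call with a number of a shift or a turn outside -1 to 1 is refused whole. A call with a gripper value outside its range is refused whole. The fingers move at their own pace and stop on an object; "force" is the grip in N (left out, the last holds). Time passes only in rows, so rows that do not move let the fingers close. It gives the time, the measured TCP pose, the force, the opening and the grip force at its end, in the units of the state.
- sense(): the state, without advancing time (a new reading comes with each control period).
- camera(name): name is "scene" or "side" or "wrist"; returns a dict with "pixels" (400x640x3 uint8, blue, green, red), "depth" (400x640 float32, m along the optical axis (not along the pixel's ray), 0 where there is no reading), "camera_matrix" (3x3 intrinsics, pixels), "position" and "attitude" of the camera in the world. Camera axes: x right, y down, z forward; pixel columns grow to the right and rows downward; lengths in m; the calibration is good to about 2 mm. A picture is of the moment at which its call begins.
- job_done(): hands the job in; it is judged then, once.
Trained networks look in a picture, given as the dict that the camera call returned (one of the last four; its "shot" number tells which), for a name from the list of things; names that differ only in an ending like _2 or _b are one class to them, and where a whole thing is asked for, a point or a joint stands for the part that bears it (a point fixed in the world has none). Each returns a list of dicts, best first, with "confidence" (0 to 1); they miss things now and then, are a little off and sometimes report something else, mostly with a low value. They report only what shows in the picture. A call takes as long as a camera call.
- search_frame(target, picture): "rect" ([left, top, right, bottom] as shares, 0 to 1, of the picture: columns of its width, rows of its height, round what is visible of it).
- landmark_of(target, picture): "at" ([row, column] as shares, 0 to 1, of the picture: columns of its width, rows of its height: a listed point, or the origin of a listed thing).
The state is a dict: "t": time; "joints": joint angles; "qd": joint speeds; "joint_torque": joint torques, N m; "ee_pos": TCP position; "ee_rot": TCP orientation; "contact_force": force on the tool from outside, world axes, zero at the start; "moment": the same for the moment, N m; "opening": finger opening in m; "gripper_force": force on a finger pad.
Only numpy, scipy, OpenCV 4.12 (cv2) and the standard library are available. Lean on these libraries where they do the work, as an engineer would, in place of code of your own. Each camera call takes 0.05 s, during which the arm holds its last target. There are 200 camera calls.

## Working session

There is one attempt and no reset: what is moved stays moved. The work goes in short steps, Python scripts to look and compute and a tool call to move; the robot and the scene stay as the last step left them, time stands still between calls to the robot, and variables do not carry over. Pictures are saved under pics/ and viewed, at most 10 in all, crops included, and the job is handed in when it is done.

Besides the shell and the picture viewer there is one more tool, called after "Request:" by a JSON object that holds its "op" and its "data", one argument or row to a line. arm_command: Moves the arm, as the interface text tells. Shift numbers are shares of 500 mm and turn numbers shares of 120 degrees, none past 1 either way. Its arguments: {"type":"object","properties":{"rows":{"type":"array"},"force":{"type":"number"}},"required":["rows"]}

```bash
ls; mkdir -p pics; cat > h.py <<'E'
import numpy as np, cv2, json
from plant import sense, camera, job_done, search_frame, landmark_of
from scipy.spatial.transform import Rotation as R
def rot(q): q=np.asarray(q,float); return R.from_quat([q[1],q[2],q[3],q[0]]).as_matrix() if q.shape==(4,) else q
def ray(p,u,v):
    K=p["camera_matrix"]; d=np.linalg.solve(np.array(K),[u,v,1.]); return rot(p["attitude"])@d, np.array(p["position"])
def at_z(p,u,v,z):
    d,o=ray(p,u,v); return o+d*(z-o[2])/d[2]
def at_depth(p,u,v):
    d,o=ray(p,u,v); return o+d*p["depth"][int(v),int(u)]
def proj(p,X):
    c=rot(p["attitude"]).T@(np.array(X)-np.array(p["position"])); q=np.array(p["camera_matrix"])@c; return q[:2]/q[2]
E
python3 - <<'E'
from h import *
np.set_printoptions(precision=4,suppress=True)
Z=dict(reject=.006,good1=.006,tray=0,rbox=0,well=.0945,gate_handle=.1305,release_top=.13,loupe=0,driver=0,jar=0)
for n in ("scene","side"):
    p=camera(n); cv2.imwrite(f"pics/{n}0.png",p["pixels"]); print(n,p["position"],p["attitude"])
    for t,z in Z.items():
        for r in landmark_of(t,p)[:4]:
            v,u=r["at"][0]*400,r["at"][1]*640
            print(t,round(r["confidence"],2),round(u),round(v),at_z(p,u,v,z))
print(sense())
E
```

```text
pics
scene [ 1.1314 -0.892   0.7924] [-0.4519  0.8484  0.2428 -0.1309]
reject 0.62 256 254 [ 0.5203 -0.1667  0.006 ]
good1 0.59 309 264 [ 0.6552 -0.1276  0.006 ]
good1 0.47 296 273 [ 0.6447 -0.1722  0.006 ]
good1 0.4 286 252 [ 0.5797 -0.1177  0.006 ]
good1 0.22 339 157 [0.4527 0.3926 0.006 ]
tray 0.7 280 261 [ 0.5829 -0.1494  0.    ]
tray 0.29 378 250 [0.7721 0.0183 0.    ]
rbox 0.66 339 198 [0.5679 0.1801 0.    ]
well 0.58 344 177 [0.5959 0.1545 0.0945]
gate_handle 0.82 322 151 [0.4985 0.1934 0.1305]
release_top 0.62 322 169 [0.5523 0.1054 0.13  ]
release_top 0.23 296 272 [ 0.72   -0.2827  0.13  ]
loupe 0.42 342 158 [ 0.4572  0.4034 -0.    ]
jar 0.81 380 250 [0.7765 0.0216 0.    ]
side [ 0.1248 -1.1318  0.8263] [-0.4929  0.8454 -0.1824  0.095 ]
reject 0.72 359 338 [ 0.5114 -0.4224  0.006 ]
reject 0.6 324 273 [ 0.5327 -0.1831  0.006 ]
good1 0.64 360 259 [ 0.6453 -0.1683  0.006 ]
good1 0.64 335 255 [ 0.592  -0.1248  0.006 ]
good1 0.48 353 252 [ 0.643  -0.1309  0.006 ]
tray 0.59 336 261 [ 0.587  -0.1435  0.    ]
tray 0.49 356 341 [ 0.5044 -0.4234  0.    ]
rbox 0.69 284 210 [0.5497 0.16
[... 235 characters left out ...]
upe 0.47 234 184 [0.4522 0.4111 0.    ]
loupe 0.41 324 275 [ 0.5334 -0.1846  0.    ]
loupe 0.21 285 181 [0.6197 0.3514 0.    ]
driver 0.76 357 343 [ 0.5037 -0.4289  0.    ]
jar 0.51 368 214 [0.7798 0.0306 0.    ]
{'t': 1.1, 'joints': array([ 1.1666,  0.1304,  1.4882,  0.    ,  1.523 , -0.0854]), 'qd': array([-0.0004, -0.0009,  0.0015, -0.0007, -0.0008,  0.0017]), 'joint_torque': array([  0.0012, -55.9746, -49.2078,   0.0772,   0.022 ,   0.    ]), 'ee_pos': array([0.188 , 0.5698, 0.2052]), 'ee_rot': array([-0.    ,  0.1587,  0.9873,  0.    ]), 'contact_force': array([ 0.1072,  0.2112, -0.6564]), 'moment': array([ 0.0395,  0.0125, -0.0036]), 'gripper_force': 0.0, 'opening': 0.0930486306769792}
```

View scene.

```bash
python3 - <<'E'
import cv2,numpy as np
a=cv2.imread('pics/scene0.png')[130:310,220:420];b=cv2.imread('pics/side0.png')[150:350,220:400]
cv2.imwrite('pics/c0.png',np.hstack([cv2.resize(a,(400,600-240),interpolation=2),cv2.resize(b,(360,360*1),interpolation=2)]))
E
```

```text
(no output)
```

View pics/c0.png

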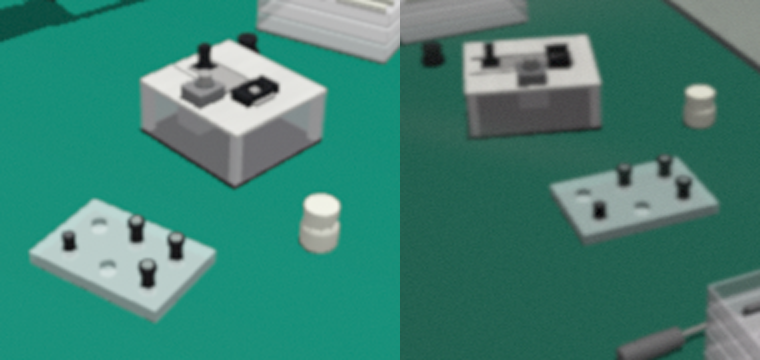

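Request:
{"op": "arm_command", "data": {
  "rows": [
    [[0, -0.11, -0.08, -0.08, 0, 0, 0], [0, -0.11, -0.08, -0.08, 0, 0, 0], [0, -0.11, -0.08, -0.06, 0, 0, 0], [0, -0.11, -0.08, -0.04, 0, 0, 0], [0, -0.11, -0.08, -0.04, 0, 0, 0]]
  ]
}}

```text
t: 1.72
ee_pos: [0.3551, 0.3369, 0.33]
ee_rot: [0.0, 0.159, 0.987, 0.0]
contact_force: [0.8, 0.9, 0.1]
opening: 0.0931
gripper_force: 0.0
```

Request:
{"op": "arm_command", "data": {
  "rows": [
    [[0, -0.11, -0.08, 0, 0, 0, 0], [0, -0.11, -0.08, 0, 0, 0, 0], [0, -0.08, -0.05, 0, 0, 0, 0], [0, 0, 0, 0, 0, 0, 0]]
  ]
}}

```text
t: 2.22
ee_pos: [0.4588, 0.1981, 0.3287]
ee_rot: [-0.0, 0.161, 0.987, -0.0]
contact_force: [-0.2, 0.3, -0.5]
opening: 0.093
gripper_force: 0.0
```

```bash
cat >> h.py <<'E'
def look(Z,tag,names=("wrist",),zoom=1):
    np.set_printoptions(precision=4,suppress=True)
    for n in names:
        p=camera(n); im=p["pixels"].copy()
        for t,z in Z.items():
            for r in landmark_of(t,p)[:4]:
                v,u=r["at"][0]*400,r["at"][1]*640
                print(n,t,round(r["confidence"],2),round(u),round(v),at_z(p,u,v,z), at_depth(p,min(u,639),min(v,399)))
        cv2.imwrite(f"pics/{tag}_{n}.png",im)
    s=sense(); print(s["t"],s["ee_pos"],s["ee_rot"],s["contact_force"],s["opening"]); print(p["position"],p["attitude"])
    return p
E
python3 - <<'E'
from h import *
look(dict(reject=.006,good1=.006,tray=0,rbox=0,well=.0945,gate_handle=.1305,release_top=.13),"w1")
E
```

```text
wrist reject 0.47 152 248 [ 0.5229 -0.1751  0.006 ] [ 0.5194 -0.1651  0.0186]
wrist reject 0.44 43 277 [ 0.5088 -0.4212  0.006 ] [0.3991 0.1326 0.4373]
wrist good1 0.61 191 269 [ 0.5894 -0.1221  0.006 ] [ 0.5812 -0.1084  0.0258]
wrist tray 0.68 178 269 [ 0.585  -0.1523  0.    ] [ 0.5774 -0.1383  0.0189]
wrist rbox 0.61 322 211 [0.5568 0.1712 0.    ] [0.5239 0.1812 0.0951]
wrist well 0.83 329 258 [0.6064 0.166  0.0945] [0.6064 0.166  0.0946]
wrist well 0.51 323 209 [0.522  0.1843 0.0945] [0.5226 0.1841 0.0929]
wrist gate_handle 0.95 323 203 [0.5012 0.1906 0.1305] [0.5011 0.1907 0.1307]
wrist release_top 0.68 287 241 [0.5408 0.1216 0.13  ] [0.5408 0.1216 0.13  ]
wrist release_top 0.57 324 205 [0.5048 0.1915 0.13  ] [0.5042 0.1916 0.1317]
2.625 [0.4569 0.2017 0.3291] [0.0001 0.1578 0.9875 0.0001] [-0.2063 -0.4667 -0.0746] 0.09261637522720731
[0.3809 0.2247 0.5091] [0.1205 0.8027 0.5777 0.0862]
```

View pics/w1_wrist.png

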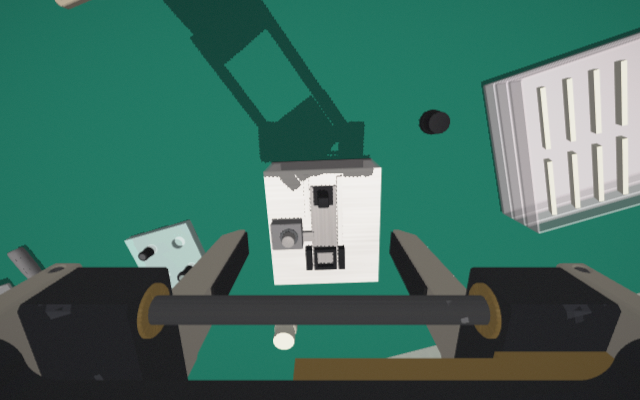

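```bash
cat >> h.py <<'E'
def cloud(p):
    v,u=np.mgrid[0:400,0:640]; K=np.array(p["camera_matrix"])
    d=np.stack([(u-K[0,2])/K[0,0],(v-K[1,2])/K[1,1],np.ones_like(u,float)],-1)*p["depth"][...,None]
    return d@rot(p["attitude"]).T+np.array(p["position"])
def blob(C,c,r,z0,z1):
    m=(np.hypot(C[...,0]-c[0],C[...,1]-c[1])<r)&(C[...,2]>z0)&(C[...,2]<z1); P=C[m][:,:2]
    rc=cv2.minAreaRect((P*1000).astype(np.float32)); return len(P),P.mean(0),rc
E
python3 - <<'E'
from h import *
p=camera("wrist"); C=cloud(p)
print("deck",blob(C,(.555,.175),.15,.086,.0935))
print("handle",blob(C,(.5,.19),.04,.126,.136))
print("plunger",blob(C,(.541,.122),.03,.125,.135))
print("housing",blob(C,(.541,.122),.05,.108,.116))
print("well rim",blob(C,(.606,.166),.04,.103,.110))
print("reject?",blob(C,(.523,-.17),.03,.03,.045))
print("tray",blob(C,(.58,-.15),.13,.014,.021))
E
```

```text
deck (8672, array([0.55033204, 0.18242557]), ((557.5888671875, 173.54376220703125), (180.44935607910156, 201.1206512451172), 73.6491928100586))
handle (122, array([0.49882731, 0.19059781]), ((499.751708984375, 190.5372772216797), (16.01410484313965, 15.984421730041504), 74.0396728515625))
plunger (139, array([0.54061431, 0.12156185]), ((541.1762084960938, 121.22860717773438), (18.398380279541016, 18.538368225097656), 87.29508972167969))
housing (640, array([0.53745451, 0.11773797]), ((548.9722900390625, 119.43334197998047), (57.07541275024414, 59.27503204345703), 73.53105163574219))
well rim (505, array([0.59954379, 0.16137785]), ((599.949462890625, 160.66452026367188), (61.98073959350586, 37.164974212646484), 72.73509979248047))
reject? (89, array([ 0.52151807, -0.17281014]), ((521.840576171875, -174.58990478515625), (17.166305541992188, 17.975555419921875), 11.732425689697266))
tray (2416, array([ 0.53017191, -0.13897998]), ((550.1397705078125, -146.32461547851562), (132.6935272216797, 124.58992004394531), 88.1010513305664))
```

Request:
{"op": "arm_command", "data": {
  "rows": [
    [[0, 0, 0, 0, 0, 0, -0.0154], [0, -0.048, -0.098, 0, 0, 0, 0], [0, -0.048, -0.098, 0, 0, 0, 0], [0.3, -0.048, -0.098, 0, 0, 0, 0], [0.4, -0.048, -0.098, 0.08, 0, 0, 0]]
  ]
}}

```text
t: 3.3
ee_pos: [0.4952, -0.0122, 0.295]
ee_rot: [0.003, 0.142, 0.99, 0.0]
contact_force: [0.9, -0.2, -1.2]
opening: 0.0779
gripper_force: 0.0
```

Request:
{"op": "arm_command", "data": {
  "rows": [
    [[0.5, -0.048, -0.098, 0.08, 0, 0, 0], [0.5, -0.048, -0.098, 0.08, 0, 0, 0], [0.5, -0.048, -0.098, 0.08, 0, 0, 0], [0.5, 0, 0, 0.08, 0, 0, 0], [0.5, 0, 0, 0, 0, 0, 0]]
  ]
}}

```text
t: 3.92
ee_pos: [0.516, -0.1587, 0.1374]
ee_rot: [-0.004, 0.143, 0.99, 0.001]
contact_force: [0.7, -0.3, 1.0]
opening: 0.0465
gripper_force: 0.0
```

```bash
cat >> h.py <<'E'
def go(target):
    s=sense(); Rm=rot(s["ee_rot"]); d=Rm.T@(np.array(target)-s["ee_pos"])
    ax=np.degrees(np.arctan2(Rm[1,0],Rm[0,0]))
    print("tilt",Rm[:,2],"xang",ax,"to go frac",d/.5,"pos",s["ee_pos"],"t",s["t"])
E
python3 - <<'E'
from h import *
np.set_printoptions(precision=4,suppress=True)
p=camera("wrist"); C=cloud(p)
print("reject",blob(C,(.522,-.1746),.02,.03,.045), blob(C,(.522,-.1746),.014,.035,.041))
cv2.imwrite("pics/w2.png",p["pixels"]); print(proj(p,[.5218,-.1746,.038]))
go([.5218,-.1746,.0315])
E
```

```text
reject (241, array([ 0.5214, -0.1747]), ((522.2506103515625, -175.22122192382812), (16.95260238647461, 17.178367614746094), 72.92607879638672)) (220, array([ 0.5219, -0.175 ]), ((522.3399658203125, -175.24269104003906), (16.899518966674805, 17.148765563964844), 12.150906562805176))
[305.4265 203.7482]
tilt [-0.0031  0.0014 -1.    ] xang 163.620920250842 to go frac [-0.0175 -0.0281  0.2174] pos [ 0.5177 -0.1588  0.1402] t 3.975
```

View pics/w2.png

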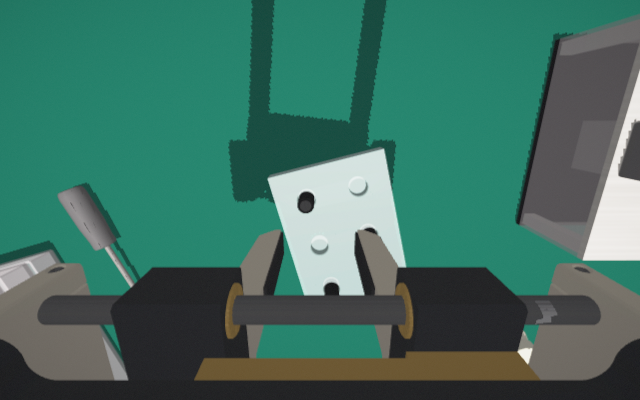

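Request:
{"op": "arm_command", "data": {
  "rows": [
    [[0.5, -0.018, -0.029, 0.05, 0, 0, 0], [0.5, 0, 0, 0.06, 0, 0, 0], [0.5, 0, 0, 0.04, 0, 0, 0], [0.5, 0, 0, 0, 0, 0, 0], [0.5, 0, 0, 0, 0, 0, 0]]
  ]
}}

```text
t: 4.6
ee_pos: [0.5244, -0.1759, 0.0679]
ee_rot: [0.001, 0.142, 0.99, -0.0]
contact_force: [0.3, -0.1, 0.9]
opening: 0.0463
gripper_force: 0.0
```

```bash
python3 - <<'E'
from h import *
np.set_printoptions(precision=4,suppress=True)
go([.5222,-.1752,.0315]); p=camera("wrist"); go([.5222,-.1752,.0315])
print(proj(p,[.5222,-.1752,.038])); cv2.imwrite("pics/w3.png",p["pixels"])
C=cloud(p); print(blob(C,(.522,-.1746),.014,.035,.041))
E
```

```text
tilt [ 0.002  -0.0009 -1.    ] xang 163.62514487009327 to go frac [0.0049 0.0002 0.0729] pos [ 0.5244 -0.1759  0.0679] t 4.6
tilt [ 0.0024 -0.0011 -1.    ] xang 163.61318356920685 to go frac [0.0052 0.0004 0.0731] pos [ 0.5246 -0.1761  0.0681] t 4.65
[318.3968 215.3861]
(379, array([ 0.5221, -0.1751]), ((522.4795532226562, -175.2523193359375), (17.15547752380371, 17.186233520507812), 42.70920181274414))
```

Request:
{"op": "arm_command", "data": {
  "force": 10,
  "rows": [
    [[0.5, 0.004, 0, 0.03, 0, 0, 0], [0.5, 0, 0, 0.03, 0, 0, 0], [0.5, 0, 0, 0.013, 0, 0, 0], [0.5, 0, 0, 0, 0, 0, 0], [0.5, 0, 0, 0, 0, 0, 0]]
  ]
}}

```text
t: 5.28
ee_pos: [0.5216, -0.1754, 0.0299]
ee_rot: [0.0, 0.143, 0.99, -0.0]
contact_force: [0.5, 0.4, 0.8]
opening: 0.0465
gripper_force: 0.0
```

Request:
{"op": "arm_command", "data": {
  "rows": [
    [[1, 0, 0, 0, 0, 0, 0], [1, 0, 0, 0, 0, 0, 0], [1, 0, 0, 0, 0, 0, 0], [1, 0, 0, 0, 0, 0, 0], [1, 0, 0, 0, 0, 0, 0]]
  ]
}}

```text
t: 5.9
ee_pos: [0.5214, -0.1753, 0.0297]
ee_rot: [-0.0, 0.143, 0.99, 0.0]
contact_force: [-0.7, -0.3, -0.7]
opening: 0.0022
gripper_force: 0.0
```

```bash
python3 - <<'E'
from h import *
np.set_printoptions(precision=4,suppress=True)
s=sense();print(s["opening"],s["gripper_force"])
p=camera("wrist"); a=p["pixels"][100:300,200:440]
q=camera("side"); b=q["pixels"][220:320,270:390]
print(proj(p,[.5222,-.1752,.038]),proj(q,[.5222,-.1752,.038]))
cv2.imwrite("pics/w4.png",np.hstack([cv2.resize(a,(400,333)),cv2.resize(b,(400,333))]))
E
```

```text
0.002233670328329722 0.0
[318.6679 239.8222] [318.6138 262.6284]
```

View pics/w4.png

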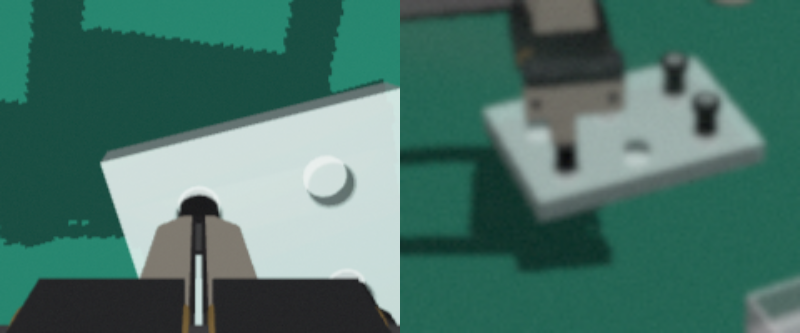

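```bash
python3 - <<'E'
from h import *
np.set_printoptions(precision=4,suppress=True,linewidth=160)
p=camera("wrist"); C=cloud(p); print(sense()["ee_pos"],p["position"],p["attitude"])
for v in range(205,275,5): print(v,*[C[v,u] for u in (305,319,333)],p["pixels"][v,319])
q=camera("side"); C=cloud(q)
for v in range(240,276,3): print(v,C[v,319],C[v,323],q["pixels"][v,319])
E
```

```text
[ 0.5214 -0.1753  0.0297] [ 0.4425 -0.1517  0.2101] [0.1186 0.7919 0.5924 0.0886]
205 [ 0.5018 -0.1795  0.0188] [ 0.5048 -0.1698  0.0183] [ 0.5074 -0.16    0.019 ] [219 222 208]
210 [ 0.5054 -0.1806  0.0189] [ 0.5085 -0.1709  0.0183] [ 0.5109 -0.161   0.0197] [219 222 206]
215 [ 0.509  -0.1817  0.0192] [ 0.5123 -0.172   0.018 ] [ 0.5152 -0.1622  0.0179] [216 217 210]
220 [ 0.5132 -0.1831  0.0178] [ 0.5142 -0.1726  0.023 ] [ 0.5186 -0.1632  0.0191] [27 26 24]
225 [ 0.5168 -0.1842  0.0185] [ 0.5145 -0.1727  0.0313] [ 0.5225 -0.1642  0.0188] [28 23 26]
230 [ 0.5209 -0.1855  0.0179] [ 0.515  -0.1728  0.0388] [ 0.5272 -0.1655  0.0168] [33 30 29]
235 [ 0.5094 -0.1801  0.0537] [ 0.5134 -0.1724  0.0503] [ 0.5145 -0.1638  0.0531] [43 43 44]
240 [ 0.5098 -0.1799  0.0602] [ 0.5136 -0.1724  0.0569] [ 0.5147 -0.1641  0.0595] [40 39 39]
245 [ 0.5099 -0.1796  0.0666] [ 0.5133 -0.1724  0.064 ] [ 0.5138 -0.1643  0.0676] [41 42 42]
250 [ 0.5096 -0.1793  0.0732] [ 0.5132 -0.1724  0.0703] [ 0.5144 -0.1647  0.0723] [37 37 37]
255 [ 0.4425 -0.1517  0.2101] [ 0.5136 -0.1725  0.0753] [ 0.5138 -0.1649  0.078
[... 423 characters left out ...]
] [49 47 42]
246 [ 0.4881 -0.2623  0.1567] [ 0.4963 -0.2665  0.1569] [89 96 97]
249 [ 0.4893 -0.259   0.1457] [ 0.4992 -0.2594  0.1429] [100 107 110]
252 [ 0.4897 -0.2575  0.1361] [ 0.4984 -0.2607  0.1355] [103 110 113]
255 [ 0.515  -0.1963  0.0786] [ 0.5552 -0.1279  0.0203] [100 108 110]
258 [ 0.5184 -0.1877  0.0624] [ 0.5498 -0.1401  0.0202] [100 107 111]
261 [ 0.5173 -0.1899  0.0549] [ 0.5456 -0.1496  0.0181] [ 95 103 106]
264 [ 0.5195 -0.184   0.0406] [ 0.5398 -0.1626  0.0191] [39 43 44]
267 [ 0.5193 -0.1841  0.0311] [ 0.534  -0.1757  0.0203] [17 15 12]
270 [ 0.5195 -0.1829  0.0205] [ 0.53   -0.1845  0.0181] [39 38 37]
273 [ 0.5167 -0.1891  0.0161] [ 0.5258 -0.1941  0.0166] [158 160 149]
```

```bash
python3 - <<'E'
from h import *
np.set_printoptions(precision=4,suppress=True,linewidth=160)
p=camera("wrist"); C=cloud(p)
for u in range(285,355,6):
    m=C[200:300,u,2]>.024; v=200+np.argmax(m); print(u,v,C[v,u],C[v+1,u],C[v-1,u])
q=camera("side"); C=cloud(q)
for u in range(306,332,3):
    vs=[v for v in range(235,280) if C[v,u,2]>.024]; v=max(vs); print(u,v,C[v,u],C[v-1,u],C[v-3,u])
r=camera("scene"); b=r["pixels"]; C2=cloud(r)
u0,v0=proj(r,[.5222,-.1752,.038]); print(u0,v0)
for v in range(int(v0)-18,int(v0)+12,2): print(v,C2[v,int(u0)],b[v,int(u0)])
A=cv2.resize(q["pixels"][225:285,280:360],(400,300),interpolation=2);B=cv2.resize(b[210:270,216:296],(400,300),interpolation=2)
cv2.imwrite("pics/w5.png",np.hstack([A,B]))
E
```

```text
285 215 [ 0.4425 -0.1517  0.2101] [ 0.5056 -0.196   0.0191] [ 0.504  -0.1954  0.0195]
291 248 [ 0.5089 -0.1876  0.0677] [ 0.5079 -0.1869  0.0709] [ 0.5309 -0.1997  0.0187]
297 235 [ 0.508  -0.1848  0.0539] [ 0.5086 -0.185   0.054 ] [ 0.5222 -0.1922  0.0181]
303 232 [ 0.5091 -0.1816  0.0492] [ 0.5093 -0.1816  0.0503] [ 0.5209 -0.187   0.0186]
309 226 [ 0.516  -0.1806  0.0245] [ 0.5156 -0.1804  0.0273] [ 0.5159 -0.1806  0.023 ]
315 222 [ 0.514  -0.1755  0.0251] [ 0.5138 -0.1754  0.0276] [ 0.514  -0.1755  0.0233]
321 222 [ 0.5152 -0.1714  0.0252] [ 0.5149 -0.1713  0.0279] [ 0.515  -0.1713  0.0239]
327 213 [ 0.4425 -0.1517  0.2101] [ 0.5129 -0.1661  0.0189] [ 0.5116 -0.1657  0.0182]
333 232 [ 0.5148 -0.1636  0.0483] [ 0.5148 -0.1637  0.0497] [ 0.5274 -0.1656  0.0182]
339 234 [ 0.5158 -0.1601  0.0514] [ 0.5159 -0.1603  0.0523] [ 0.5303 -0.1617  0.0182]
345 245 [ 0.5172 -0.1579  0.0648] [ 0.5162 -0.158   0.0678] [ 0.5401 -0.1597  0.0186]
351 212 [ 0.4425 -0.1517  0.2101] [ 0.5173 -0.1491  0.0184] [ 0.5155 -0.1487  0.019 ]
306 245 [ 0.4623 -0.2465  0.1572] [ 0.4624 -0.2466  0.16  ] [ 0.4642
[... 689 characters left out ...]
-0.2661  0.1399]
253.33824396756395 246.388515548094
228 [ 0.527  -0.1764  0.0975] [107 113 117]
230 [ 0.5287 -0.1791  0.0939] [105 112 115]
232 [ 0.5273 -0.1781  0.0866] [114 123 125]
234 [ 0.5288 -0.1804  0.0826] [123 132 135]
236 [ 0.527  -0.1789  0.0749] [123 133 136]
238 [ 0.5287 -0.1815  0.0712] [124 133 136]
240 [ 0.5283 -0.1816  0.0649] [127 136 139]
242 [ 0.5295 -0.1836  0.0606] [126 136 138]
244 [ 0.5284 -0.1831  0.0536] [129 138 140]
246 [ 0.5275 -0.1826  0.0466] [129 137 140]
248 [ 0.5241 -0.1792  0.0365] [67 69 70]
250 [ 0.5257 -0.1817  0.0326] [26 25 26]
252 [ 0.5284 -0.1855  0.03  ] [25 25 23]
254 [ 0.5283 -0.186   0.024 ] [36 35 32]
256 [ 0.5279 -0.1862  0.0175] [182 184 172]
```

View pics/w5.png

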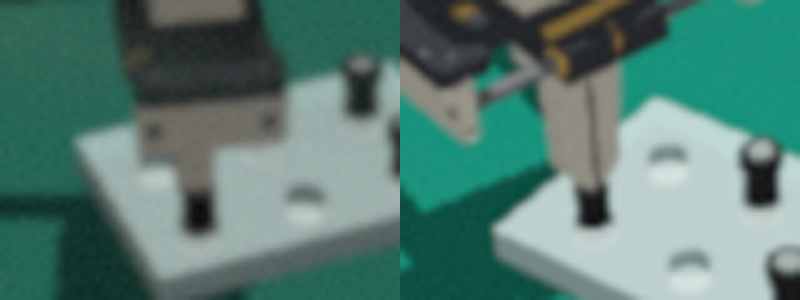

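Request:
{"op": "arm_command", "data": {
  "rows": [
    [[0.5, 0, 0, 0, 0, 0, 0], [0.5, 0, 0, 0, 0, 0, 0], [0.5, 0, 0, 0, 0, 0, 0], [0.5, 0, 0, 0, 0, 0, 0], [0.5, 0, 0, 0, 0, 0, 0]]
  ]
}}

```text
t: 6.88
ee_pos: [0.5214, -0.1753, 0.0297]
ee_rot: [0.0, 0.143, 0.99, -0.0]
contact_force: [0.7, 0.2, 0.3]
opening: 0.0445
gripper_force: 0.0
```

```bash
cat >> h.py <<'E'
def tips(p,half=.040):
    C=cloud(p); s=sense(); T=(C-s["ee_pos"])@rot(s["ee_rot"]); ok=(p["depth"]>.05)&(abs(T[...,0])<.011)&(abs(T[...,1])<half)&(C[...,2]>.020)
    for sgn in (-1,1):
        m=ok&(sgn*T[...,1]>.013)&(T[...,2]>-.06); 
        if m.sum(): print("side",sgn,m.sum(),"tipz",np.sort(C[m][:,2])[:8],"y",np.percentile(T[m][:,1],[2,98]),"x",np.percentile(T[m][:,0],[2,98]))
E
python3 - <<'E'
from h import *
np.set_printoptions(precision=4,suppress=True,linewidth=160)
for n in("wrist","side","scene"):
    p=camera(n); print(n); tips(p)
s=sense(); print(s["opening"],s["ee_pos"])
E
```

```text
wrist
side -1 1311 tipz [0.02   0.02   0.0201 0.0201 0.0201 0.0201 0.0202 0.0209] y [-0.0368 -0.0219] x [-0.0058  0.0103]
side 1 1315 tipz [0.02   0.0201 0.0201 0.0202 0.0202 0.0203 0.0205 0.0206] y [0.0223 0.0372] x [-0.0056  0.0103]
side
side -1 57 tipz [0.0206 0.0207 0.0211 0.022  0.0419 0.0446 0.0472 0.049 ] y [-0.0398 -0.028 ] x [-0.008   0.0101]
side 1 3 tipz [0.0203 0.0432 0.044 ] y [0.0196 0.0234] x [0.006  0.0094]
scene
side -1 113 tipz [0.02   0.02   0.0201 0.0203 0.0206 0.0206 0.0214 0.0414] y [-0.0394 -0.0221] x [-0.0102  0.007 ]
side 1 125 tipz [0.0201 0.0203 0.0205 0.0205 0.0206 0.0206 0.0208 0.0208] y [0.0216 0.0367] x [-0.0105  0.0082]
0.04632204508646706 [ 0.5214 -0.1753  0.0297]
```

Request:
{"op": "arm_command", "data": {
  "rows": [
    [[0.5, 0, 0, 0.015, 0, 0, 0], [0.5, 0, 0, 0.015, 0, 0, 0], [0.5, 0, 0, 0.008, 0, 0, 0], [0.5, 0, 0, 0, 0, 0, 0], [0.5, 0, 0, 0, 0, 0, 0]]
  ]
}}

```text
t: 7.65
ee_pos: [0.5215, -0.1753, 0.0108]
ee_rot: [0.0, 0.143, 0.99, -0.0]
contact_force: [-0.2, 0.7, -0.4]
opening: 0.0464
gripper_force: 0.0
```

```bash
python3 - <<'E'
from h import *
np.set_printoptions(precision=4,suppress=True,linewidth=160)
p=camera("wrist"); C=cloud(p); s=sense(); print(s["opening"],s["ee_pos"],s["contact_force"])
T=(C-s["ee_pos"])@rot(s["ee_rot"])
# column-wise bottom of fingers: jump from tray (z~.018) to finger front plane
for u in (275,283,291,345,353,361):
    k=[v for v in range(200,330) if abs(T[v,u,0]-.0102)<.003 and C[v,u,2]<.09]; print(u,k[0] if k else None,[C[k[0]+i,u].round(4) for i in(0,2,4)] if k else C[200:330:20,u])
cv2.imwrite("pics/w6.png",p["pixels"][150:350,180:460])
E
```

```text
0.04669641047267022 [ 0.5216 -0.1754  0.0109] [0.3918 0.0464 1.1227]
275 221 [array([ 0.5014, -0.1995,  0.018 ]), array([ 0.5023, -0.1995,  0.0194]), array([ 0.5036, -0.2   ,  0.0194])]
283 221 [array([ 0.5026, -0.1941,  0.0189]), array([ 0.5042, -0.1947,  0.0182]), array([ 0.5055, -0.1952,  0.0183])]
291 221 [array([ 0.504 , -0.1889,  0.0192]), array([ 0.5055, -0.1895,  0.0188]), array([ 0.5069, -0.19  ,  0.0187])]
345 221 [array([ 0.5143, -0.1546,  0.0187]), array([ 0.5158, -0.155 ,  0.0185]), array([ 0.517 , -0.1554,  0.0187])]
353 220 [array([ 0.5156, -0.1494,  0.0175]), array([ 0.5164, -0.1497,  0.0187]), array([ 0.518 , -0.1501,  0.0182])]
361 221 [array([ 0.517 , -0.1445,  0.0192]), array([ 0.5186, -0.1448,  0.0187]), array([ 0.5203, -0.1451,  0.0182])]
```

View pics/w6.png

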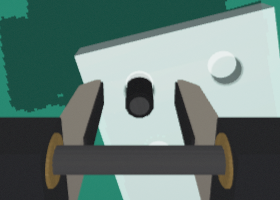

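Request:
{"op": "arm_command", "data": {
  "force": 10,
  "rows": [
    [[1, 0, 0, 0, 0, 0, 0], [1, 0, 0, 0, 0, 0, 0], [1, 0, 0, 0, 0, 0, 0], [1, 0, 0, 0, 0, 0, 0], [1, 0, 0, 0, 0, 0, 0]]
  ]
}}

```text
t: 8.32
ee_pos: [0.5214, -0.1753, 0.0107]
ee_rot: [0.0, 0.143, 0.99, -0.0]
contact_force: [-0.5, 0.4, 0.1]
opening: 0.0176
gripper_force: 10.0
```

Request:
{"op": "arm_command", "data": {
  "rows": [
    [[1, 0, 0, -0.03, 0, 0, 0], [1, 0, 0, -0.07, 0, 0, 0], [1, 0, 0, -0.1, 0, 0, 0], [1, 0, 0, -0.1, 0, 0, 0], [1, 0.005, 0.09, 0, 0, 0, 0]]
  ]
}}

```text
t: 8.95
ee_pos: [0.5349, -0.1343, 0.1679]
ee_rot: [0.005, 0.145, 0.989, -0.001]
contact_force: [-0.6, 0.7, -0.5]
opening: 0.0176
gripper_force: 10.0
```

Request:
{"op": "arm_command", "data": {
  "rows": [
    [[1, 0.005, 0.1, 0, 0, 0, 0], [1, 0.005, 0.1, 0, 0, 0, 0], [1, 0.005, 0.1, 0, 0, 0, 0], [1, 0.005, 0.1, 0, 0, 0, 0], [1, 0.005, 0.1, 0, 0, 0, 0]]
  ]
}}

```text
t: 9.57
ee_pos: [0.5908, 0.1136, 0.1621]
ee_rot: [0.001, 0.143, 0.99, 0.0]
contact_force: [0.7, -1.3, -1.3]
opening: 0.0178
gripper_force: 10.0
```

Request:
{"op": "arm_command", "data": {
  "rows": [
    [[1, 0.005, 0.07, 0, 0, 0, 0], [1, 0.003, 0.03, 0, 0, 0, 0], [1, 0, 0, 0, 0, 0, 0], [1, 0, 0, 0, 0, 0, 0]]
  ]
}}

```text
t: 10.07
ee_pos: [0.6007, 0.1596, 0.1609]
ee_rot: [0.0, 0.143, 0.99, -0.0]
contact_force: [0.3, -0.3, 0.1]
opening: 0.0176
gripper_force: 10.0
```

```bash
python3 - <<'E'
from h import *
np.set_printoptions(precision=4,suppress=True,linewidth=160)
go([.6,.1608,.1]); p=camera("wrist"); s=sense(); print(s["opening"],s["gripper_force"])
C=cloud(p)
print("deck",blob(C,(.555,.175),.15,.086,.0935)); print("handle",blob(C,(.5,.19),.02,.126,.136)); print("rim",blob(C,(.6008,.1608),.036,.103,.110))
cv2.imwrite("pics/w7.png",p["pixels"][150:350,180:460]); go([.6,.1608,.1])
E
```

```text
tilt [-0.     -0.0005 -1.    ] xang 163.52419476974706 to go frac [0.0019 0.0019 0.1218] pos [0.6007 0.1596 0.1609] t 10.075
0.017495906413251786 9.99625101685524
deck (29416, array([0.54  , 0.1859]), ((557.805419921875, 173.54754638671875), (180.7176055908203, 200.65060424804688), 73.68317413330078))
handle (558, array([0.5006, 0.1905]), ((500.5568542480469, 190.48294067382812), (15.621767044067383, 15.746213912963867), 73.62448120117188))
rim (1717, array([0.5996, 0.1613]), ((601.054931640625, 160.94161987304688), (63.058834075927734, 36.857666015625), 73.65402221679688))
tilt [-0.0001 -0.0004 -1.    ] xang 163.5005129251888 to go frac [0.002  0.0022 0.1217] pos [0.6007 0.1595 0.1608] t 10.125
```

View pics/w7.png

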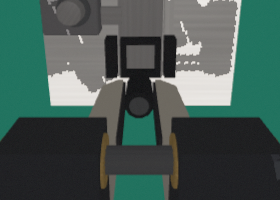

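Request:
{"op": "arm_command", "data": {
  "rows": [
    [[1, 0.002, 0.002, 0.03, 0, 0, 0], [1, 0, 0, 0.04, 0, 0, 0], [1, 0, 0, 0.025, 0, 0, 0], [1, 0, 0, 0.015, 0, 0, 0], [1, 0, 0, 0, 0, 0, 0]]
  ]
}}

```text
t: 10.75
ee_pos: [0.5995, 0.1622, 0.1047]
ee_rot: [-0.001, 0.143, 0.99, -0.0]
contact_force: [-0.3, -0.7, -0.0]
opening: 0.0175
gripper_force: 10.0
```

Request:
{"op": "arm_command", "data": {
  "rows": [
    [[1, 0, 0, 0.007, 0, 0, 0], [1, 0, 0, 0.003, 0, 0, 0], [1, 0, 0, 0, 0, 0, 0], [1, 0, 0, 0, 0, 0, 0]]
  ]
}}

```text
t: 11.25
ee_pos: [0.6002, 0.1623, 0.101]
ee_rot: [0.0, 0.143, 0.99, 0.0]
contact_force: [0.9, -0.4, -0.6]
opening: 0.0178
gripper_force: 10.0
```

Request:
{"op": "arm_command", "data": {
  "rows": [
    [[1, 0, -0.002, 0.003, 0, 0, 0], [1, 0, 0, 0, 0, 0, 0], [1, 0, 0, 0, 0, 0, 0]]
  ]
}}

```text
t: 11.62
ee_pos: [0.5998, 0.1612, 0.0993]
ee_rot: [0.0, 0.143, 0.99, -0.0]
contact_force: [-0.2, 0.7, -0.4]
opening: 0.0176
gripper_force: 10.0
```

Request:
{"op": "arm_command", "data": {
  "rows": [
    [[0.5, 0, 0, 0, 0, 0, 0], [0.5, 0, 0, 0, 0, 0, 0], [0.5, 0, 0, 0, 0, 0, 0], [0.5, 0, 0, 0, 0, 0, 0]]
  ]
}}

```text
t: 12.12
ee_pos: [0.5997, 0.1613, 0.0992]
ee_rot: [-0.0, 0.143, 0.99, -0.0]
contact_force: [0.1, 0.4, -0.4]
opening: 0.0461
gripper_force: 0.0
```

Request:
{"op": "arm_command", "data": {
  "rows": [
    [[0.5, 0, 0, -0.03, 0, 0, 0], [0.5, 0, 0, -0.06, 0, 0, 0], [0.5, 0, 0, -0.06, 0, 0, 0], [0.5, 0.03, 0, 0, 0, 0, 0], [0.5, 0, 0, 0, 0, 0, 0]]
  ]
}}

```text
t: 12.75
ee_pos: [0.5855, 0.1659, 0.1758]
ee_rot: [0.001, 0.142, 0.99, 0.0]
contact_force: [0.5, 0.6, -1.0]
opening: 0.0463
gripper_force: 0.0
```

```bash
python3 - <<'E'
from h import *
np.set_printoptions(precision=4,suppress=True,linewidth=160)
p=camera("wrist"); C=cloud(p)
print("barrel",blob(C,(.6008,.1608),.02,.12,.132)); print("handle",blob(C,(.5,.19),.02,.126,.136))
go([.5002,.1905,.105])
E
```

```text
barrel (325, array([0.5997, 0.1615]), ((600.8897094726562, 161.1395263671875), (16.248018264770508, 17.53807830810547), 74.87088012695312))
handle (449, array([0.5002, 0.1907]), ((500.1850280761719, 190.8202667236328), (15.545093536376953, 15.405993461608887), 73.62004089355469))
tilt [ 0.0009  0.0001 -1.    ] xang 163.60688561045473 to go frac [ 0.1778 -0.0005  0.1399] pos [0.5855 0.1656 0.175 ] t 12.8
```

Request:
{"op": "arm_command", "data": {
  "rows": [
    [[0.5, 0.06, 0, 0, 0, 0, 0], [0.5, 0.08, 0, 0, 0, 0, 0], [0.5, 0.038, 0, 0.03, 0, 0, 0], [0.5, 0, 0, 0.03, 0, 0, 0], [0.5, 0, 0, 0, 0, 0, 0]]
  ]
}}

```text
t: 13.42
ee_pos: [0.4995, 0.1901, 0.1424]
ee_rot: [-0.001, 0.143, 0.99, -0.001]
contact_force: [0.4, 0.8, -0.4]
opening: 0.0467
gripper_force: 0.0
```

Request:
{"op": "arm_command", "data": {
  "rows": [
    [[0.5, 0, 0, 0.03, 0, 0, 0], [0.5, 0, 0, 0.04, 0, 0, 0], [0.5, 0, 0, 0.03, 0, 0, 0], [0.5, 0, 0, 0.005, 0, 0, 0], [0.5, 0, 0, 0, 0, 0, 0]]
  ]
}}

```text
t: 14.05
ee_pos: [0.5002, 0.1907, 0.0918]
ee_rot: [0.0, 0.143, 0.99, 0.0]
contact_force: [0.3, -0.1, -0.2]
opening: 0.0467
gripper_force: 0.0
```

Grip the handle, then tug gently.

Request:
{"op": "arm_command", "data": {
  "force": 30,
  "rows": [
    [[1, 0, 0, 0, 0, 0, 0], [1, 0, 0, 0, 0, 0, 0], [1, 0, 0, 0, 0, 0, 0], [1, 0, 0, 0, 0, 0, 0], [1, 0, 0, 0, 0, 0, 0]]
  ]
}}

```text
t: 14.68
ee_pos: [0.5001, 0.1905, 0.092]
ee_rot: [0.0, 0.143, 0.99, -0.0]
contact_force: [-1.2, -2.4, 3.2]
opening: 0.016
gripper_force: 30.0
```

Request:
{"op": "arm_command", "data": {
  "rows": [
    [[1, 0.006, 0, 0, 0, 0, 0], [1, 0.006, 0, 0, 0, 0, 0], [1, 0.004, 0, 0, 0, 0, 0], [1, 0, 0, 0, 0, 0, 0], [1, 0, 0, 0, 0, 0, 0]]
  ]
}}

```text
t: 15.3
ee_pos: [0.4924, 0.1928, 0.0919]
ee_rot: [0.0, 0.143, 0.99, -0.0]
contact_force: [1.0, -4.4, 4.4]
opening: 0.016
gripper_force: 30.0
```

Request:
{"op": "arm_command", "data": {
  "rows": [
    [[1, 0.01, 0, 0, 0, 0, 0], [1, 0.01, 0, 0, 0, 0, 0], [1, 0, 0, 0, 0, 0, 0], [1, 0, 0, 0, 0, 0, 0]]
  ]
}}

```text
t: 15.8
ee_pos: [0.4829, 0.1956, 0.0919]
ee_rot: [0.0, 0.143, 0.99, -0.0]
contact_force: [1.5, -5.1, 4.1]
opening: 0.0155
gripper_force: 30.0
```

```bash
python3 - <<'E'
from h import *
np.set_printoptions(precision=4,suppress=True,linewidth=160)
p=camera("wrist"); C=cloud(p); s=sense(); print(s["ee_pos"],s["contact_force"])
print("handle",blob(C,s["ee_pos"][:2],.016,.125,.133))
cv2.imwrite("pics/w8.png",p["pixels"][120:320,200:440])
E
```

```text
[0.483  0.1956 0.0919] [ 1.2349 -3.8447  4.1303]
handle (899, array([0.4808, 0.1963]), ((481.97613525390625, 195.83963012695312), (25.24919891357422, 19.33475112915039), 73.70576477050781))
```

View pics/w8.png

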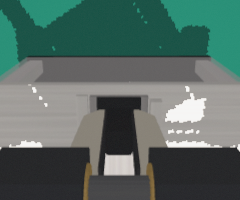

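Request:
{"op": "arm_command", "data": {
  "rows": [
    [[1, 0.015, 0, 0, 0, 0, 0], [1, 0.015, 0, 0, 0, 0, 0], [1, 0.015, 0, 0, 0, 0, 0], [1, 0.01, 0, 0, 0, 0, 0], [1, 0, 0, 0, 0, 0, 0]]
  ]
}}

```text
t: 16.48
ee_pos: [0.4566, 0.2033, 0.0919]
ee_rot: [0.001, 0.143, 0.99, -0.0]
contact_force: [3.2, -6.3, 2.6]
opening: 0.016
gripper_force: 30.0
```

Request:
{"op": "arm_command", "data": {
  "rows": [
    [[1, 0.005, 0, 0, 0, 0, 0], [1, 0.004, 0, 0, 0, 0, 0], [1, 0.001, 0, 0, 0, 0, 0], [1, 0, 0, 0, 0, 0, 0]]
  ]
}}

```text
t: 16.98
ee_pos: [0.4521, 0.2046, 0.0919]
ee_rot: [0.001, 0.143, 0.99, -0.0]
contact_force: [3.8, -6.0, 2.5]
opening: 0.0157
gripper_force: 30.0
```

```bash
python3 - <<'E'
from h import *
np.set_printoptions(precision=4,suppress=True,linewidth=160)
s=sense(); d=s["ee_pos"][:2]-[.5001,.1905]; print("travel",-d@[.9596,-.2815],s["contact_force"],s["gripper_force"])
C=cloud(camera("wrist")); print("barrel top left?",(lambda m:m.sum())((np.hypot(C[...,0]-.6008,C[...,1]-.1608)<.012)&(C[...,2]>.112)&(C[...,2]<.14)))
S=[]
for n in("side","scene"):
    p=camera(n); u,v=proj(p,[.5577,.1735,.05]).astype(int); print(n,[(r["confidence"],at_z(p,r["at"][1]*640,r["at"][0]*400,.006)) for r in landmark_of("reject",p)[:3]])
    C=cloud(p); print("top left?",((np.hypot(C[...,0]-.6008,C[...,1]-.1608)<.012)&(C[...,2]>.112)&(C[...,2]<.13)).sum())
    S.append(cv2.resize(p["pixels"][v-45:v+45,u-60:u+60],(400,300),interpolation=2))
cv2.imwrite("pics/f.png",np.hstack(S))
E
```

```text
travel 0.05003970049471053 [ 3.7512 -6.0159  2.5234] 29.999416172504425
barrel top left? 0
side []
top left? 0
scene []
top left? 0
```

View pics/f.png

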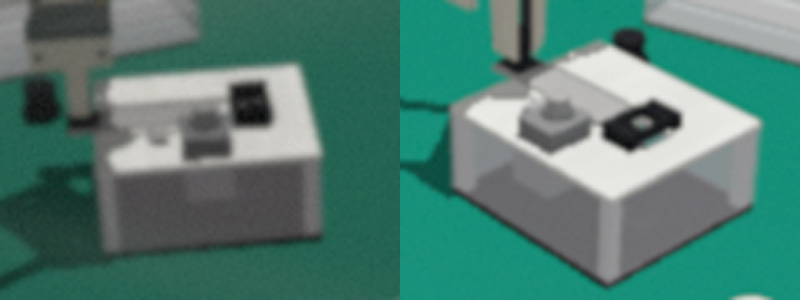

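Request:
{"op": "arm_command", "data": {
  "rows": [
    [[1, 0.003, 0, 0, 0, 0, 0], [1, 0, 0, 0, 0, 0, 0], [1, 0, 0, 0, 0, 0, 0]]
  ]
}}

```text
t: 17.6
ee_pos: [0.4518, 0.2047, 0.0919]
ee_rot: [0.002, 0.143, 0.99, -0.0]
contact_force: [9.9, -6.4, -2.6]
opening: 0.0156
gripper_force: 30.0
```

```bash
python3 - <<'E'
from h import *
np.set_printoptions(precision=4,suppress=True,linewidth=160)
s=sense(); d=s["ee_pos"][:2]-[.5001,.1905]; print("travel",-d@[.9596,-.2815],s["contact_force"],s["gripper_force"])
Rb=np.array([[.9596,-.2815],[.2815,.9596]])
for n in("side","scene","wrist"):
    p=camera(n); C=cloud(p); B=(C[...,:2]-[.5577,.1735])@Rb.T
    m=(abs(B[...,0])<.095)&(abs(B[...,1])<.085)&(C[...,2]<.085)&(C[...,2]>.003)
    print(n,m.sum()); 
    dk=m&(p["pixels"].max(-1)<45); print(" dark",dk.sum(), np.c_[B[dk],C[dk][:,2]][::max(1,dk.sum()//12)])
    w=(abs(B[...,0]-.045)<.012)&(abs(B[...,1])<.012); print(" well z hist",np.histogram(C[w][:,2],bins=[-.02,.02,.045,.08,.1,.108,.14]))
E
```

```text
travel 0.05032156812920396 [ 9.9023 -6.4082 -2.616 ] 29.995810389518738
side 23
 dark 0 []
 well z hist (array([0, 0, 0, 2, 9, 3]), array([-0.02 ,  0.02 ,  0.045,  0.08 ,  0.1  ,  0.108,  0.14 ]))
scene 11
 dark 0 []
 well z hist (array([ 0,  0,  0,  1, 10,  2]), array([-0.02 ,  0.02 ,  0.045,  0.08 ,  0.1  ,  0.108,  0.14 ]))
wrist 0
 dark 0 []
 well z hist (array([0, 0, 0, 0, 0, 0]), array([-0.02 ,  0.02 ,  0.045,  0.08 ,  0.1  ,  0.108,  0.14 ]))
```

```bash
python3 -c "
from plant import job_done; print(job_done())"
```

```text
the job is handed in; nothing more can be done
None
```

I handed the job in: the short barrel stood in the loading well, the tug showed the gate was free, so I left the plunger alone and pulled the gate to its 50 mm stop, where the arm still holds it. The barrel is gone from the well, but no camera view showed it lying inside the box.

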